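# Shut up the tool chest

## Robot

A 6-joint arm with a two-finger parallel gripper is mounted at the origin on the work surface. World frame = base frame: x ahead of the robot, y to its left, z up, the work surface at z = 0. Lengths are in m, angles in rad, forces in N, time in s.
With the tool pointing down it reaches from about 0.375 to 0.975 m from the base axis. Payload 3.8 kg.
Tool frame: the origin (TCP) lies where the fingers leave the gripper's body, on its centre line; the fingertips stand 73 mm ahead of it and the grasp point (between the pads) lies 54 mm ahead of it (nose_length is the distance from the TCP to the fingertips, in m); z points along the fingers, y is the line along which they close (so a half turn about z gives the same grasp; the last joint's range is limited). The gripper opens to 85 mm and grips with 20 to 120 N. Pads are 22 mm wide; open, the fingers measure 114 mm over their backs; the gripper's body (76 mm by 85 mm) begins 54 mm behind the grasp point. The pads swing forward as they close: fully open they stand 13 mm farther back than shut.
Start: joints at [-1.319, 0.264, 1.604, -0, 1.274, -0.037], TCP at [0.192, -0.647, 0.304] pointing down, gripper open.
Joint ranges: [-2.63, 2.63], [-0.94, 2.18], [0.31, 2.57], [-1.31, 4.45], [0, 2.66], [-2.55, 2.55]. Speed limits (rad/s): [2.57, 2.57, 3.14, 3.14, 3.14, 3.14].

## Interface

Orientations are given as a rotation vector (axis times angle).
In Python, from workcell import read_state, read_camera, calibration, finish_job, look_for, cut_out, tip_of, nose_length gives the robot as it stands.
- The arm moves only by the tool step_arm, never from a script. Its argument "targets" is a list of rows, each a list of 3 entries, a list of its own where there are three numbers: the turn, a rotation vector about the tool's x, y, z in rad, then the shift along the tool's x, y, z in mm, then the finger opening in mm, from 0 to 85.4. In form: [[[ax, ay, az], [x, y, z], grip], ...]. A call has 1 to 5 rows; each row shifts and turns the commanded pose from where the row before left it, along the tool's axes as they then stand; what a row does not reach is not made up. A row lasts 1/12 s, in which the tool goes at most 41.7 mm and 7.16 degrees, less where a joint would pass 70% of its speed; a pose out of reach is approached as far as the arm can. A call with a gripper value outside its range is refused whole. The fingers move at their own pace and stop on an object; "grip_force" is the grip in N (left out, the last holds). Time passes only in rows, so rows that do not move let the fingers close. It gives the time, the measured TCP pose, the force, the opening and the grip force at its end, in the units of the state.
- read_state(): the state, without advancing time (a new reading comes with each control period).
- read_camera(name): name is "scene" or "top"; returns the picture (384x512x3 uint8, red, green, blue); there is no depth.
- calibration(name): a dict with "camera_matrix" (3x3 intrinsics, pixels), "R" (3x3) and "t" (3): a world point X has camera coordinates R X + t. Camera axes: x right, y down, z forward; pixel columns grow to the right and rows downward; lengths in m; the calibration is good to about 2 mm. A picture is of the moment at which its call begins. calibration takes no time and is no camera call.
- finish_job(): hands the job in; it is judged then, once.
Trained networks look in the newest picture that a camera, given by its name, has taken for a name from the list of things; names that differ only in an ending like _2 or _b are one class to them, and where a whole thing is asked for, a point or a joint stands for the part that bears it (a point fixed in the world has none). Each returns a list of dicts, best first, with "score" (0 to 1); they miss things now and then, are a little off and sometimes report something else, mostly with a low value. They report only what shows in the picture. A call takes as long as a camera call. They do not tell look-alikes from the thing itself.
- look_for(camera, query): "extent" ([left, top, right, bottom] in pixels, round what is visible of it).
- cut_out(camera, query): "region" (384x512 bool, what is visible of it) and "extent" ([left, top, right, bottom] in pixels, round what is visible of it).
- tip_of(camera, query): "at" ([row, column] in pixels: a listed point, or the origin of a listed thing).
The state is a dict: "time": time; "q": joint angles; "joint_vel": joint speeds; "joint_torque": joint torques, N m; "tool_pos": TCP position; "tcp_rot": TCP orientation; "wrist_force": force on the tool from outside, world axes, zero at the start; "torque": the same for the moment, N m; "width": opening from 0.0 (shut) to 1.0 (fully open); "grip_force": force on a finger pad.
Only numpy, scipy, OpenCV 4.12 (cv2) and the standard library are available. Lean on these libraries where they do the work, as an engineer would, in place of code of your own. Each camera call takes 0.05 s, during which the arm holds its last target. There are 200 camera calls.

## Task

Close up the red tool chest on the workbench: with the fingertips, push both of its open drawers fully home and swing its lid down fully shut, gently, without slamming anything. Only push, on the drawers' front faces and the lid's outside: grip and lift nothing, keep off the lid's lining, and leave the spray can, the glue bottle, the screw jar and the screwdriver where they are.

Things in the scene. Friction and masses are not known exactly. Their poses are not given: they have to be found in the camera images.
- chest: Red steel tool chest, fixed to the bench (all sizes here in mm); 180 deep (its x) x 360 wide (its y), rim 78 high. Origin: centre of its underside, on the bench. Its +x points from the drawer side to the hinge side, its y to the left as seen from the drawer side, its z up; it stands turned about z by up to 0.25 rad either way. Above two side-by-side drawers lies a shallow tray, covered by the lid; tray front wall's outer face is at its x = -90.
- drawer_left_front (a point): Centre of the outer face of the left (+y) drawer's grey front, 27 above the bench. The face is flat, 169 wide x 42 high (6 to 48 above the bench), square to the chest's x, with a flush black slot and no handle; its axes are the chest's. Shut, it lies at the chest's x = -94, y = +87.5.
- drawer_right_front (a point): The same point on the right (-y) drawer; shut it lies at the chest's x = -94, y = -87.5.
- drawer_left_box (a joint): Opening of the left drawer in m: 0 fully home, grows as it slides out along the chest's -x; starts 0.03 to 0.075. Pushing it in takes about 2 N; it stays where it is left, and stops hard at 0.
- drawer_right_box (a joint): The same for the right drawer.
- lid_hinge (a point): Middle of the lid's hinge line, which runs along the chest's y at the top of its back wall (chest x = +90, z = 78). x and z of this point turn with the lid; y stays the chest's.
- lid_edge (a point): Middle of the lid's free edge, on its outer (upper) face. The lid is a flat red plate 186 (hinge to free edge) x 364 x 8 thick; its underside passes through the hinge line, so the outer face is 8 from it. Shut, the lid lies level, outer face 86 above the bench, this point at the chest's x = -96.
- lid_panel (a joint): Opening angle of the lid in rad: 0 shut and level, pi/2 upright; starts 0.9 to 1.35, so it leans over the tray and its outer face looks back (chest +x) and up. The stiff hinge holds it at any angle; closing it takes about 2 to 5 N pressed square on the outer face 130 from the hinge. Its inner side carries a grey felt lining 6 thick over all but a rim 4 to 10 wide, not to be touched.
- spray_can: Aluminium can with a blue label and bare metal top, 60 diameter x 170 high, loose, standing beside the chest. Origin: centre of its underside, z up.
- glue_bottle: Yellow bottle with orange cap, 60 diameter x 150 high, loose, standing on the other side of the chest. Origin: centre of its underside, z up.
- screw_jar: Clear jar with dark lid, 56 diameter x 65 high, loose, standing in front of the chest between the two drawers' paths. Origin: centre of its underside, z up.
- screwdriver: Screwdriver lying loose on the bench in front of the chest's right side, about 200 long along its x. Origin: under its middle, on the bench.
There are look-alikes about, which are no part of the job. Of the things like the screw_jar, leave any that is blue or pink; of the rest the smaller one is meant.

How it is judged:
By the outcome, as a careful person would: the job done as asked, in the order asked, and still so for the second after the job is handed in, with the robot touching nothing.
It also fails if it takes over 58 s, if anything falls off the work surface, if the arm or the gripper's body presses on something with over 40 N, if the wrist force passes 120 N, or if a joint passes its speed limit or range.

## Working session

There is one attempt and no reset: what is moved stays moved. The work goes in short steps, Python scripts to look and compute and a tool call to move; the robot and the scene stay as the last step left them, time stands still between calls to the robot, and variables do not carry over. Pictures are saved under pics/ and viewed, at most 10 in all, crops included, and the job is handed in when it is done.

Besides the shell and the picture viewer there is one more tool, called after "Request:" as a command line: name --argument value ..., lists and objects as JSON in quotes. step_arm: Moves the arm, as the interface text tells. Its arguments: {"type":"object","properties":{"targets":{"type":"array","items":{"type":"array"}},"grip_force":{"type":"number"}},"required":["targets"]}

```bash
mkdir -p pics; ls
cat > h.py <<'E'
import numpy as np, cv2
from scipy.spatial.transform import Rotation as Ro
from workcell import *
def ray(cam,rc):
    c=calibration(cam);K=np.array(c["camera_matrix"]);R=np.array(c["R"]);t=np.array(c["t"])
    d=R.T@np.linalg.inv(K)@np.array([rc[1],rc[0],1.]);return -R.T@t,d
def atz(cam,rc,z):
    o,d=ray(cam,rc);return o+d*(z-o[2])/d[2]
def proj(cam,X):
    c=calibration(cam);p=np.array(c["camera_matrix"])@(np.array(c["R"])@np.array(X)+np.array(c["t"]));return p[1]/p[2],p[0]/p[2]
E
python3 - <<'E'
from h import *
ims=[]
for c in ("scene","top"):
    im=read_camera(c);cv2.imwrite(f"pics/{c}0.png",im[:,:,::-1])
    o,_=ray(c,(0,0));print(c,o.round(3))
    for q in ("drawer_left_front","drawer_right_front","lid_hinge","lid_edge","screw_jar","screwdriver","spray_can","glue_bottle","chest"):
        print(q,[(np.round(r["at"],1).tolist(),round(r["score"],2)) for r in tip_of(c,q)[:4]])
s=read_state();print(s["tool_pos"],s["tcp_rot"],s["width"],nose_length, s["time"])
E
```

```text
pics
scene [ 0.61  -0.679  0.933]
drawer_left_front [([168.7, 244.2], 0.7)]
drawer_right_front [([229.3, 232.8], 0.66)]
lid_hinge [([201.7, 341.6], 0.68)]
lid_edge [([147.4, 310.1], 0.64), ([300.4, 154.5], 0.56)]
screw_jar [([141.7, 173.5], 0.79), ([168.5, 195.5], 0.76), ([208.7, 204.6], 0.66), ([247.1, 184.5], 0.64)]
screwdriver [([300.5, 156.6], 0.65), ([231.7, 230.8], 0.21)]
spray_can [([337.9, 297.1], 0.63)]
glue_bottle [([130.8, 324.5], 0.58), ([169.9, 243.9], 0.23)]
chest [([216.6, 294.0], 0.94)]
top [ 0.309 -0.002  1.186]
drawer_left_front [([202.2, 229.9], 0.71)]
drawer_right_front [([200.5, 290.1], 0.56)]
lid_hinge []
lid_edge [([126.2, 261.6], 0.8), ([150.2, 261.1], 0.34)]
screw_jar [([241.3, 299.8], 0.92), ([231.9, 259.0], 0.75), ([277.5, 182.4], 0.74), ([245.3, 216.7], 0.71)]
screwdriver [([254.2, 353.2], 0.82)]
spray_can [([144.9, 367.7], 0.93)]
glue_bottle [([130.4, 156.1], 0.67)]
chest [([202.2, 227.3], 0.71), ([149.8, 261.4], 0.64)]
[ 0.19222327 -0.64705814  0.3038741 ] [-3.10890038e+00 -4.51995829e-01 -4.07105913e-06] 0.9995802670117075 0.0726 1.0
```

```bash
ls pics
```

```text
scene0.png
top0.png
```

View pics/scene0.png

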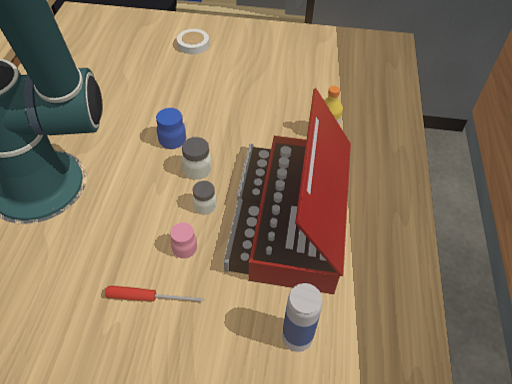

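View pics/top0.png

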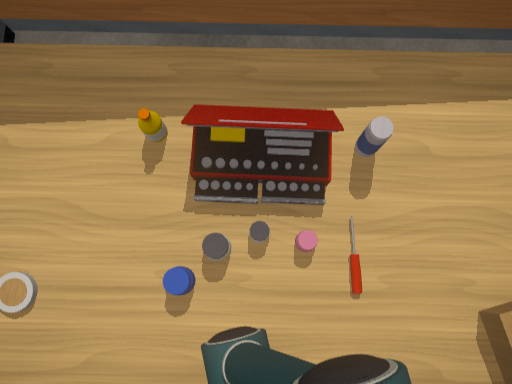

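Run:
```python
from h import *
for n,rc,z in [("DL",(202.2,229.9),.027),("DR",(200.5,290.1),.027),("jar1",(241.3,299.8),0),("jar2",(231.9,259),0),("jar3",(277.5,182.4),0),("jar4",(245.3,216.7),0),("sd",(254.2,353.2),0),("can",(144.9,367.7),0),("glue",(130.4,156.1),0)]:
    print(n,"top",atz("top",rc,z).round(3))
for n,rc,z in [("DL",(168.7,244.2),.027),("DR",(229.3,232.8),.027),("hinge",(201.7,341.6),.078),("chest",(216.6,294),0),("jarA",(141.7,173.5),0),("jarB",(168.5,195.5),0),("jarC",(208.7,204.6),0),("jarD",(247.1,184.5),0),("sd",(300.5,156.6),0),("can",(337.9,297.1),0),("glue",(130.8,324.5),0)]:
    print(n,"scene",atz("scene",rc,z).round(3))
# lid edge triangulation
o1,d1=ray("top",(126.2,261.6));o2,d2=ray("scene",(147.4,310.1))
s=np.linalg.lstsq(np.c_[d1,-d2],o2-o1,rcond=None)[0];print("edge",o1+s[0]*d1,o2+s[1]*d2)
```

```text
DL top [0.492 0.077 0.027]
DR top [ 0.5   -0.082  0.027]
jar1 top [ 0.396 -0.11   0.   ]
jar2 top [ 0.418 -0.002  0.   ]
jar3 top [0.295 0.196 0.   ]
jar4 top [0.381 0.109 0.   ]
sd top [ 0.365 -0.251  0.   ]
can top [ 0.664 -0.296  0.   ]
glue top [0.694 0.29  0.   ]
DL scene [0.494 0.102 0.027]
DR scene [ 0.496 -0.077  0.027]
hinge scene [ 0.725 -0.003  0.078]
chest scene [ 0.627 -0.002 -0.   ]
jarA scene [0.293 0.189 0.   ]
jarB scene [0.37  0.107 0.   ]
jarC scene [ 0.418 -0.012  0.   ]
jarD scene [ 0.395 -0.122  0.   ]
sd scene [ 0.368 -0.255  0.   ]
can scene [ 0.659 -0.29   0.   ]
glue scene [0.683 0.292 0.   ]
edge [ 0.63370793 -0.0025466   0.23097263] [ 0.63910437 -0.00088644  0.232804  ]
```

The scene shows the chest with both drawers out and the lid leaning over the tray. These could be taken for the screw jar:

| Candidate | Scene px (row, col) | Top px (row, col) |
|---|---|---|
| Blue jar | 128, 171 | 280, 179 |
| Large dark-lid jar | 158, 196 | 246, 216 |
| Small dark-lid jar | 197, 204 | 231, 260 |
| Pink jar | 240, 183 | 240, 306 |

The small dark-lid jar is the one meant, at about (0.418, -0.007). All four jars are to be left alone. I'll check this in one close crop and pick out the chest corners there.

Run:
```python
import cv2
a=cv2.imread("pics/top0.png")[95:265,175:350];cv2.imwrite("pics/topc.png",cv2.resize(a,None,fx=3.5,fy=3.5,interpolation=cv2.INTER_CUBIC))
a=cv2.imread("pics/scene0.png")[85:295,185:355];cv2.imwrite("pics/scenec.png",cv2.resize(a,None,fx=2.8,fy=2.8,interpolation=cv2.INTER_CUBIC))
```

```text
(no output)
```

View pics/topc.png

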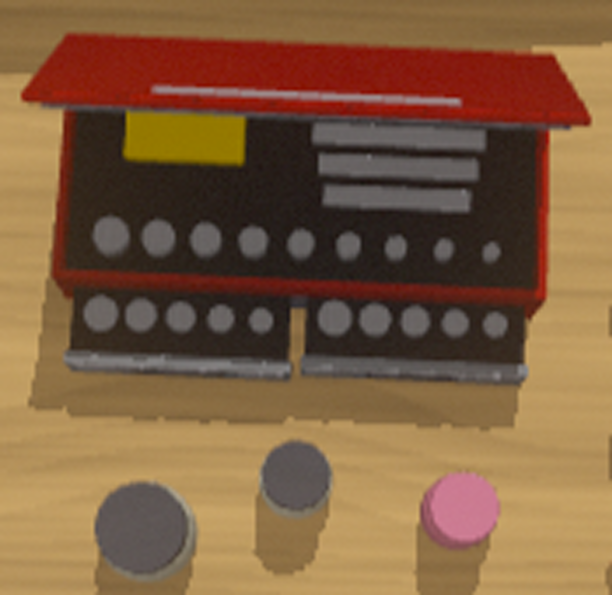

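View pics/scenec.png

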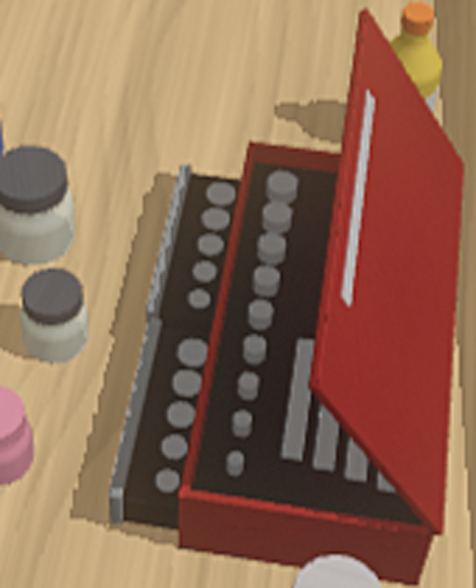

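```bash
cat > fit.py <<'E'
from h import *
from scipy.optimize import least_squares
T=lambda x,y:("top",(y/3.5+95,x/3.5+175)); S=lambda x,y:("scene",(y/2.8+85,x/2.8+185))
# key: kind, args
obs=[(("lid",0,182),T(70,35)),(("lid",0,-182),T(553,57)),(("lid",186,182),T(22,99)),(("lid",186,-182),T(590,124)),
(("lid",0,182),S(462,160)),(("lid",0,-182),S(438,530)),(("lid",186,182),S(364,10)),(("lid",186,-182),S(315,386)),
(("c",-90,180,78),S(249,144)),(("c",-90,-180,78),S(182,490)),(("c",-90,180,78),T(57,278)),(("c",-90,-180,78),T(544,300)),
(("L",87.5+84.5,48),S(182,166)),(("L",87.5-84.5,48),S(151,316)),(("R",-87.5+84.5,48),S(154,322)),(("R",-87.5-84.5,48),S(112,490)),
(("L",87.5+84.5,48),T(65,360)),(("L",87.5-84.5,48),T(290,372)),(("R",-87.5+84.5,48),T(302,367)),(("R",-87.5-84.5,48),T(526,374))]
def world(p,k):
    cx,cy,w,dL,dR,th=p
    if k[0]=="lid":
        u=k[1];c=[90-u*np.cos(th)+8*np.sin(th),k[2],78+u*np.sin(th)+8*np.cos(th)]
    elif k[0]=="c": c=k[1:]
    else: c=[-94-1000*(dL if k[0]=="L" else dR),k[1],k[2]]
    c=np.array(c)/1000
    return np.array([cx+c[0]*np.cos(w)-c[1]*np.sin(w),cy+c[0]*np.sin(w)+c[1]*np.cos(w),c[2]])
def res(p): return np.concatenate([np.subtract(proj(c,world(p,k)),rc) for k,(c,rc) in obs])
if __name__=="__main__":
    s=least_squares(res,[.63,0,0,.04,.04,1.1],loss="soft_l1");print(s.x.round(4));print(res(s.x).reshape(-1,2).round(1).tolist())
    p=s.x;np.save("p.npy",p)
    for n,k in [("Lfront",("L",87.5,27)),("Rfront",("R",-87.5,27)),("lid130",("lid",130,0)),("edge",("lid",186,0)),("shutL",("c",-94,87.5,27)),("shutR",("c",-94,-87.5,27))]: print(n,world(p,k).round(4))
    st=read_state();print(Ro.from_rotvec(st["tcp_rot"]).as_matrix().round(3),st["tool_pos"],st["time"])
E
python3 fit.py
```

```text
[ 0.639  -0.0045 -0.0224  0.0503  0.0456  0.9777]
[[-0.5, -1.1], [-1.0, 0.3], [-0.4, -0.4], [-0.8, 0.6], [0.6, 0.4], [2.0, 1.5], [-1.5, -0.6], [-0.2, -1.3], [-1.7, -0.9], [1.7, -2.1], [0.2, -1.5], [-0.1, 0.9], [-1.5, 0.3], [-2.4, -1.0], [-2.1, -0.5], [2.1, -0.4], [-0.1, -0.5], [-0.8, 0.5], [-1.1, -0.5], [-0.3, 0.9]]
Lfront [0.4967 0.0862 0.027 ]
Rfront [ 0.4975 -0.0889  0.027 ]
lid130 [ 0.663  -0.005   0.1903]
edge [ 0.6317 -0.0043  0.2367]
shutL [0.547  0.0851 0.027 ]
shutR [ 0.5431 -0.0899  0.027 ]
[[ 0.959  0.285  0.   ]
 [ 0.285 -0.959  0.   ]
 [ 0.    -0.    -1.   ]] [ 0.19222327 -0.64705814  0.3038741 ] 1.0
```

The crop confirms it: the small clear jar with the dark lid (top px about row 231, col 260) stands between the drawer paths. The fit gives chest yaw -0.022, drawers about 0.050 and 0.046 open, and lid about 0.98 rad. First move: turn the tool square to the chest and shut the fingers.

Request:
step_arm --targets '[[[0,0,0.104],[0,0,0],0],[[0,0,0.104],[0,0,0],0],[[0,0,0.103],[0,0,0],0],[[0,0,0],[13,-28,0],0],[[0,0,0],[13,-28,0],0]]'

```text
time: 1.42
tool_pos: [0.219, -0.592, 0.3035]
tcp_rot: [-3.141, 0.039, 0.0]
wrist_force: [2.0, -0.6, 0.4]
width: 0.296
grip_force: 0.0
```

Request:
step_arm --targets '[[[0,0,0],[13,-28,0],0],[[0,0,0],[13,-28,0],0],[[0,0,0],[13,-28,0],0],[[0,0,0],[13,-28,0],0],[[0,0,0],[13,-28,0],0]]'

```text
time: 1.83
tool_pos: [0.288, -0.4518, 0.304]
tcp_rot: [3.141, -0.035, 0.0]
wrist_force: [0.7, -0.9, 0.4]
width: -0.001
grip_force: 0.0
```

Request:
step_arm --targets '[[[0,0,0],[13,-28,0],0],[[0,0,0],[13,-28,0],0],[[0,0,0],[13,-28,0],0],[[0,0,0],[13,-28,0],0],[[0,0,0],[13,-28,0],0]]'

```text
time: 2.25
tool_pos: [0.356, -0.3132, 0.3041]
tcp_rot: [3.141, -0.035, 0.001]
wrist_force: [0.2, 0.3, 0.3]
width: 0.0
grip_force: 0.0
```

Request:
step_arm --targets '[[[0,0,0],[13,-28,0],0],[[0,0,0],[13,-28,0],0],[[0,0,0],[13,-28,0],0],[[0,0,0],[13,-28,0],0],[[0,0,0],[13,-28,0],0]]'

```text
time: 2.67
tool_pos: [0.4241, -0.1746, 0.3042]
tcp_rot: [3.141, -0.035, 0.001]
wrist_force: [0.0, 0.3, 0.2]
width: -0.0
grip_force: 0.0
```

Request:
step_arm --targets '[[[0,0,0],[13,-28,0],0],[[0,0,0],[6,-10,0],0],[[0,0,0],[0,0,0],0]]'

```text
time: 2.92
tool_pos: [0.4445, -0.1366, 0.3041]
tcp_rot: [-3.141, 0.029, -0.001]
wrist_force: [0.3, 0.3, -0.1]
width: -0.001
grip_force: 0.0
```

Request:
step_arm --targets '[[[0,0,0],[8,-24,0],0],[[0,0,0],[8,-23,0],0],[[0,0,0],[0,0,35],0],[[0,0,0],[0,0,35],0],[[0,0,0],[0,0,35],0]]'

```text
time: 3.33
tool_pos: [0.4612, -0.0929, 0.1988]
tcp_rot: [3.14, -0.034, 0.004]
wrist_force: [0.2, 0.3, -0.5]
width: -0.0
grip_force: 0.0
```

Request:
step_arm --targets '[[[0,0,0],[0,0,35],0],[[0,0,0],[0,0,30],0],[[0,0,0],[0,0,20],0],[[0,0,0],[0,0,12],0],[[0,0,0],[0,0,0],0]]'

```text
time: 3.75
tool_pos: [0.4578, -0.0925, 0.0987]
tcp_rot: [-3.14, 0.036, 0.011]
wrist_force: [-0.5, 1.4, -0.6]
width: 0.0
grip_force: 0.0
```

Request:
step_arm --targets '[[[0,0,0],[6,0,0],0],[[0,0,0],[6,0,0],0],[[0,0,0],[5,0,0],0],[[0,0,0],[4,0,0],0],[[0,0,0],[4,0,0],0]]'

```text
time: 4.17
tool_pos: [0.4866, -0.0927, 0.103]
tcp_rot: [3.141, -0.034, 0.001]
wrist_force: [-1.8, -0.4, 1.0]
width: 0.002
grip_force: 1.1
```

Request:
step_arm --targets '[[[0,0,0],[4,0,0],0],[[0,0,0],[4,0,0],0],[[0,0,0],[4,0,0],0],[[0,0,0],[4,0,0],0],[[0,0,0],[4,0,0],0]]'

```text
time: 4.58
tool_pos: [0.5059, -0.0928, 0.1018]
tcp_rot: [-3.141, 0.035, 0.0]
wrist_force: [-2.4, 0.2, 1.7]
width: -0.002
grip_force: 1.1
```

Request:
step_arm --targets '[[[0,0,0],[4,0,0],0],[[0,0,0],[4,0,0],0],[[0,0,0],[3,0,0],0],[[0,0,0],[3,0,0],0],[[0,0,0],[2,0,0],0]]'

```text
time: 5.0
tool_pos: [0.522, -0.0932, 0.1018]
tcp_rot: [-3.141, 0.035, -0.0]
wrist_force: [-1.0, 0.7, 1.3]
width: -0.002
grip_force: 1.1
```

Request:
step_arm --targets '[[[0,0,0],[1.5,0,0],0],[[0,0,0],[1.5,0,0],0],[[0,0,0],[1.5,0,0],0]]'

```text
time: 5.25
tool_pos: [0.5261, -0.0932, 0.1018]
tcp_rot: [-3.141, 0.035, 0.0]
wrist_force: [-1.6, -0.5, 0.1]
width: 0.003
grip_force: 1.1
```

Request:
step_arm --targets '[[[0,0,0],[1,0,0],0],[[0,0,0],[1,0,0],0],[[0,0,0],[1,0,0],0]]'

```text
time: 5.5
tool_pos: [0.5291, -0.0933, 0.1018]
tcp_rot: [-3.141, 0.035, 0.0]
wrist_force: [-1.9, 0.6, 0.3]
width: 0.003
grip_force: 1.0
```

Request:
step_arm --targets '[[[0,0,0],[1,0,0],0],[[0,0,0],[1,0,0],0]]'

```text
time: 5.67
tool_pos: [0.5311, -0.0934, 0.1018]
tcp_rot: [-3.141, 0.035, 0.0]
wrist_force: [-2.4, 1.4, 1.1]
width: 0.001
grip_force: 1.0
```

Request:
step_arm --targets '[[[0,0,0],[1,0,0],0],[[0,0,0],[1,0,0],0]]'

```text
time: 5.83
tool_pos: [0.5326, -0.0934, 0.1017]
tcp_rot: [-3.141, 0.035, 0.002]
wrist_force: [-5.0, 1.2, 3.4]
width: 0.002
grip_force: 2.9
```

Request:
step_arm --targets '[[[0,0,0],[1,0,0],0],[[0,0,0],[0.5,0,0],0]]'

```text
time: 6.0
tool_pos: [0.5329, -0.0934, 0.1015]
tcp_rot: [-3.141, 0.034, 0.007]
wrist_force: [-8.9, 1.2, 6.3]
width: 0.001
grip_force: 4.3
```

The force rose at TCP x = 0.533 with position stalled, as predicted, so the right drawer is home. Next the left drawer.

Request:
step_arm --targets '[[[0,0,0],[-10,0,0],0],[[0,0,0],[-25,0,0],0],[[0,0,0],[-35,0,0],0],[[0,0,0],[0,0,-35],0],[[0,0,0],[0,0,-35],0]]'

```text
time: 6.42
tool_pos: [0.4572, -0.0905, 0.1669]
tcp_rot: [-3.138, 0.036, 0.019]
wrist_force: [1.5, -1.1, 1.2]
width: 0.003
grip_force: 0.0
```

Request:
step_arm --targets '[[[0,0,0],[0,0,-35],0],[[0,0,0],[-1,-36,0],0],[[0,0,0],[-1,-36,0],0],[[0,0,0],[-1,-36,0],0],[[0,0,0],[-1,-36,0],0]]'

```text
time: 6.83
tool_pos: [0.4644, 0.0531, 0.208]
tcp_rot: [-3.141, 0.037, -0.007]
wrist_force: [0.9, -0.4, -0.7]
width: -0.0
grip_force: 0.0
```

Request:
step_arm --targets '[[[0,0,0],[-1,-36,0],0],[[0,0,0],[0,0,0],0]]'

```text
time: 7.0
tool_pos: [0.464, 0.093, 0.2077]
tcp_rot: [-3.138, 0.028, -0.006]
wrist_force: [-0.8, -0.0, 0.8]
width: 0.004
grip_force: 0.0
```

Request:
step_arm --targets '[[[0,0,0],[0,7,30],0],[[0,0,0],[0,0,35],0],[[0,0,0],[0,0,27],0],[[0,0,0],[0,0,13],0],[[0,0,0],[0,0,0],0]]'

```text
time: 7.42
tool_pos: [0.4609, 0.0803, 0.0985]
tcp_rot: [3.14, -0.035, -0.009]
wrist_force: [-0.7, -0.2, 0.1]
width: -0.005
grip_force: 0.0
```

Request:
step_arm --targets '[[[0,0,0],[6,0,0],0],[[0,0,0],[6,0,0],0],[[0,0,0],[5,0,0],0],[[0,0,0],[4,0,0],0],[[0,0,0],[4,0,0],0]]'

```text
time: 7.83
tool_pos: [0.4896, 0.0805, 0.1031]
tcp_rot: [-3.141, 0.035, -0.002]
wrist_force: [-2.9, -0.2, 1.9]
width: -0.002
grip_force: 1.1
```

Request:
step_arm --targets '[[[0,0,0],[4,0,0],0],[[0,0,0],[4,0,0],0],[[0,0,0],[4,0,0],0],[[0,0,0],[4,0,0],0],[[0,0,0],[4,0,0],0]]'

```text
time: 8.25
tool_pos: [0.5087, 0.0801, 0.1018]
tcp_rot: [3.141, -0.035, -0.0]
wrist_force: [-2.6, 0.2, 1.0]
width: 0.0
grip_force: 1.1
```

Request:
step_arm --targets '[[[0,0,0],[4,0,0],0],[[0,0,0],[4,0,0],0],[[0,0,0],[4,0,0],0],[[0,0,0],[3,0,0],0],[[0,0,0],[3,0,0],0]]'

```text
time: 8.67
tool_pos: [0.5268, 0.0797, 0.1018]
tcp_rot: [-3.141, 0.035, 0.0]
wrist_force: [-2.3, 0.9, 2.0]
width: -0.002
grip_force: 1.1
```

Request:
step_arm --targets '[[[0,0,0],[2,0,0],0],[[0,0,0],[1.5,0,0],0],[[0,0,0],[1,0,0],0]]'

```text
time: 8.92
tool_pos: [0.5311, 0.0796, 0.1018]
tcp_rot: [-3.141, 0.035, 0.0]
wrist_force: [-2.4, 0.1, 2.1]
width: -0.001
grip_force: 1.0
```

Request:
step_arm --targets '[[[0,0,0],[1,0,0],0],[[0,0,0],[1,0,0],0]]'

```text
time: 9.08
tool_pos: [0.5329, 0.0796, 0.1018]
tcp_rot: [3.141, -0.035, -0.0]
wrist_force: [-2.4, 0.4, 0.5]
width: -0.005
grip_force: 1.0
```

Request:
step_arm --targets '[[[0,0,0],[1,0,0],0],[[0,0,0],[1,0,0],0]]'

```text
time: 9.25
tool_pos: [0.5349, 0.0795, 0.1018]
tcp_rot: [3.141, -0.035, -0.0]
wrist_force: [-2.4, 0.5, 0.9]
width: -0.0
grip_force: 1.0
```

Request:
step_arm --targets '[[[0,0,0],[1,0,0],0],[[0,0,0],[1,0,0],0]]'

```text
time: 9.42
tool_pos: [0.5366, 0.0795, 0.1018]
tcp_rot: [3.141, -0.035, -0.002]
wrist_force: [-6.3, 1.0, 4.4]
width: -0.002
grip_force: 2.7
```

Request:
step_arm --targets '[[[0,0,0],[0.8,0,0],0],[[0,0,0],[0.7,0,0],0]]'

```text
time: 9.58
tool_pos: [0.5368, 0.0795, 0.1016]
tcp_rot: [3.141, -0.035, -0.007]
wrist_force: [-8.6, 0.1, 6.1]
width: 0.003
grip_force: 4.3
```

The left drawer is home too: it stalled at 0.537, and the two faces agree with yaw -0.022. Now rise, go over and behind the lid.

Request:
step_arm --targets '[[[0,0,0],[-12,0,0],0],[[0,0,0],[-5,0,-20],0],[[0,0,0],[0,0,-38],0],[[0,0,0],[0,0,-38],0],[[0,0,0],[0,0,-38],0]]'

```text
time: 10.0
tool_pos: [0.5216, 0.0798, 0.2373]
tcp_rot: [3.141, -0.035, 0.002]
wrist_force: [0.7, 0.4, 0.4]
width: 0.004
grip_force: 0.0
```

Request:
step_arm --targets '[[[0,0,0],[0,0,-38],0],[[0,0,0],[0,0,-38],0],[[0,0,0],[0,0,-38],0],[[0,0,0],[0,0,-20],0],[[0,0,0],[0,0,0],0]]'

```text
time: 10.42
tool_pos: [0.5247, 0.0801, 0.3777]
tcp_rot: [-3.14, 0.035, -0.023]
wrist_force: [0.5, 0.5, 1.0]
width: 0.002
grip_force: 0.0
```

Run:
```python
from h import *
import fit
im=read_camera("top");im2=read_camera("scene")
cv2.imwrite("pics/both1.png",np.vstack([im[80:270,140:420],im2[80:300,180:460]])[:,:,::-1])
s=read_state();print(s["time"],s["tool_pos"])
```

```text
10.5167 [0.52243201 0.07984461 0.37151235]
```

View pics/both1.png

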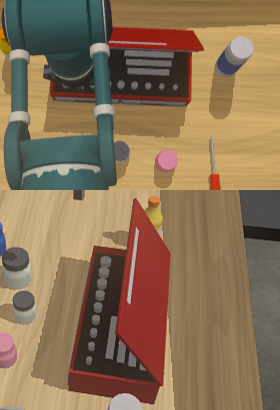

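The picture shows both drawers flush (scene crop, front at cols 70-95) and the jars, can and screwdriver unmoved. Continue behind the lid.

Request:
step_arm --targets '[[[0,0,0],[35,16,0],0],[[0,0,0],[35,16,0],0],[[0,0,0],[35,16,0],0],[[0,0,0],[35,16,0],0],[[0,0,0],[35,17,0],0]]'

```text
time: 10.93
tool_pos: [0.6955, -0.0058, 0.3667]
tcp_rot: [-3.141, 0.035, 0.006]
wrist_force: [-0.0, -0.3, 0.7]
width: -0.001
grip_force: 0.0
```

Request:
step_arm --targets '[[[0,0,0],[0,0,25],0],[[0,0,0],[0,0,25],0],[[0,0,0],[0,0,15],0],[[0,0,0],[0,0,5],0],[[0,0,0],[0,0,0],0]]'

```text
time: 11.35
tool_pos: [0.6929, -0.005, 0.2949]
tcp_rot: [-3.141, 0.035, 0.012]
wrist_force: [-0.5, 0.3, -0.4]
width: -0.0
grip_force: 0.0
```

Run:
```python
import numpy as np
for th in np.linspace(.98,0,21):
    c,s=np.cos(th),np.sin(th);print(round(th,3),"tcp x %.1f z %.1f"%(729-145*c+8*s+11,78+145*s+8*c+73))
```

```text
0.98 tcp x 665.9 z 275.9
0.931 tcp x 659.8 z 272.1
0.882 tcp x 654.0 z 268.0
0.833 tcp x 648.4 z 263.7
0.784 tcp x 643.0 z 259.1
0.735 tcp x 637.8 z 254.2
0.686 tcp x 632.9 z 249.0
0.637 tcp x 628.2 z 243.7
0.588 tcp x 623.8 z 238.1
0.539 tcp x 619.7 z 232.3
0.49 tcp x 615.8 z 226.3
0.441 tcp x 612.3 z 220.1
0.392 tcp x 609.1 z 213.8
0.343 tcp x 606.1 z 207.3
0.294 tcp x 603.5 z 200.7
0.245 tcp x 601.3 z 193.9
0.196 tcp x 599.3 z 187.1
0.147 tcp x 597.7 z 180.2
0.098 tcp x 596.5 z 173.1
0.049 tcp x 595.6 z 166.1
0.0 tcp x 595.0 z 159.0
```

Request:
step_arm --targets '[[[0,0,0],[-5,0,3.5],0],[[0,0,0],[-5,0,3.5],0],[[0,0,0],[-5,0,3.5],0],[[0,0,0],[-4,0,2.5],0],[[0,0,0],[-3,0,2],0]]'

```text
time: 11.77
tool_pos: [0.672, -0.0045, 0.2856]
tcp_rot: [3.141, -0.035, 0.002]
wrist_force: [0.0, 0.3, 0.0]
width: 0.002
grip_force: 0.0
```

Request:
step_arm --targets '[[[0,0,0],[-3,0,2],0],[[0,0,0],[-3,0,2],0],[[0,0,0],[-3,0,2],0]]'

```text
time: 12.02
tool_pos: [0.6635, -0.0043, 0.2792]
tcp_rot: [3.141, -0.035, 0.002]
wrist_force: [1.3, -0.0, 2.7]
width: 0.001
grip_force: 1.1
```

Contact on the lid's outer face is about 3 N, where the arc predicts. Follow the arc slowly.

Request:
step_arm --targets '[[[0,0,0],[-3,0,2],0],[[0,0,0],[-3,0,2],0],[[0,0,0],[-2.9,0,2],0],[[0,0,0],[-2.9,0,2.1],0],[[0,0,0],[-2.8,0,2.2],0]]'

```text
time: 12.43
tool_pos: [0.6489, -0.004, 0.2687]
tcp_rot: [3.141, -0.035, 0.001]
wrist_force: [1.1, -1.0, 1.9]
width: -0.001
grip_force: 1.2
```

Request:
step_arm --targets '[[[0,0,0],[-2.8,0,2.2],0],[[0,0,0],[-2.7,0,2.3],0],[[0,0,0],[-2.7,0,2.3],0],[[0,0,0],[-2.6,0,2.4],0],[[0,0,0],[-2.6,0,2.5],0]]'

```text
time: 12.85
tool_pos: [0.6353, -0.0037, 0.2565]
tcp_rot: [-3.141, 0.035, 0.001]
wrist_force: [1.2, -0.2, 3.0]
width: 0.003
grip_force: 1.1
```

Request:
step_arm --targets '[[[0,0,0],[-2.4,0,2.6],0],[[0,0,0],[-2.4,0,2.6],0],[[0,0,0],[-2.3,0,2.7],0],[[0,0,0],[-2.3,0,2.7],0],[[0,0,0],[-2.2,0,2.8],0]]'

```text
time: 13.27
tool_pos: [0.6237, -0.0034, 0.2431]
tcp_rot: [-3.141, 0.035, 0.001]
wrist_force: [-0.4, 0.2, 1.9]
width: 0.002
grip_force: 0.9
```

Request:
step_arm --targets '[[[0,0,0],[-2.2,0,2.8],0],[[0,0,0],[-2,0,2.9],0],[[0,0,0],[-2,0,2.9],0],[[0,0,0],[-1.9,0,3],0],[[0,0,0],[-1.9,0,3],0]]'

```text
time: 13.68
tool_pos: [0.6138, -0.0032, 0.2285]
tcp_rot: [-3.141, 0.035, 0.0]
wrist_force: [-0.3, -0.5, 2.4]
width: -0.0
grip_force: 0.8
```

Request:
step_arm --targets '[[[0,0,0],[-1.8,0,3.1],0],[[0,0,0],[-1.7,0,3.1],0],[[0,0,0],[-1.6,0,3.2],0],[[0,0,0],[-1.6,0,3.2],0],[[0,0,0],[-1.5,0,3.3],0]]'

```text
time: 14.1
tool_pos: [0.6056, -0.0031, 0.2126]
tcp_rot: [-3.141, 0.035, 0.0]
wrist_force: [-0.8, 0.4, 1.2]
width: -0.002
grip_force: 0.7
```

Request:
step_arm --targets '[[[0,0,0],[-1.3,0,3.3],0],[[0,0,0],[-1.2,0,3.3],0],[[0,0,0],[-1.1,0,3.4],0],[[0,0,0],[-1.1,0,3.4],0],[[0,0,0],[-1,0,3.4],0]]'

```text
time: 14.52
tool_pos: [0.6, -0.0029, 0.1958]
tcp_rot: [-3.141, 0.035, 0.0]
wrist_force: [0.5, 0.2, 1.6]
width: 0.001
grip_force: 0.7
```

Request:
step_arm --targets '[[[0,0,0],[-0.9,0,3.4],0],[[0,0,0],[-0.8,0,3.4],0],[[0,0,0],[-0.7,0,3.5],0],[[0,0,0],[-0.6,0,3.5],0],[[0,0,0],[-0.5,0,3.5],0]]'

```text
time: 14.93
tool_pos: [0.5965, -0.0029, 0.1785]
tcp_rot: [-3.141, 0.035, 0.0]
wrist_force: [-0.8, -0.4, 2.2]
width: 0.003
grip_force: 0.6
```

Request:
step_arm --targets '[[[0,0,0],[-0.4,0,2.5],0],[[0,0,0],[-0.2,0,2],0],[[0,0,0],[-0.2,0,2],0]]'

```text
time: 15.18
tool_pos: [0.5958, -0.0028, 0.1721]
tcp_rot: [-3.141, 0.035, 0.0]
wrist_force: [-0.5, -0.1, 1.5]
width: 0.002
grip_force: 0.6
```

13 mm remain to the level position (TCP z about 0.159).

Request:
step_arm --targets '[[[0,0,0],[0,0,2],0],[[0,0,0],[0,0,2],0],[[0,0,0],[0,0,1.5],0],[[0,0,0],[0,0,1.5],0]]'

```text
time: 15.52
tool_pos: [0.5958, -0.0028, 0.1652]
tcp_rot: [3.141, -0.035, -0.0]
wrist_force: [-0.0, -0.1, 0.9]
width: -0.001
grip_force: 0.6
```

Request:
step_arm --targets '[[[0,0,0],[0,0,1],0],[[0,0,0],[0,0,1],0]]'

```text
time: 15.68
tool_pos: [0.5958, -0.0028, 0.1633]
tcp_rot: [-3.141, 0.035, 0.0]
wrist_force: [-0.7, -0.4, 0.8]
width: 0.001
grip_force: 0.6
```

Request:
step_arm --targets '[[[0,0,0],[0,0,1],0],[[0,0,0],[0,0,1],0]]'

```text
time: 15.85
tool_pos: [0.5959, -0.0028, 0.1614]
tcp_rot: [-3.141, 0.035, -0.0]
wrist_force: [-0.5, 1.0, 1.5]
width: -0.001
grip_force: 0.6
```

Request:
step_arm --targets '[[[0,0,0],[0,0,1],0],[[0,0,0],[0,0,1],0]]'

```text
time: 16.02
tool_pos: [0.5958, -0.0028, 0.1593]
tcp_rot: [3.141, -0.035, 0.0]
wrist_force: [-1.2, 0.7, 1.3]
width: 0.001
grip_force: 0.6
```

Request:
step_arm --targets '[[[0,0,0],[0,0,0.7],0],[[0,0,0],[0,0,0.7],0]]'

```text
time: 16.18
tool_pos: [0.5958, -0.0028, 0.1586]
tcp_rot: [-3.141, 0.035, 0.0]
wrist_force: [-3.4, 0.1, 9.0]
width: 0.006
grip_force: 4.7
```

The force jumped to 9 N exactly at the level height (0.0860 + 0.0726). Give it a short hold, then lift clear and check.

Request:
step_arm --targets '[[[0,0,0],[0,0,0.3],0],[[0,0,0],[0,0,0],0]]'

```text
time: 16.35
tool_pos: [0.5958, -0.0028, 0.1586]
tcp_rot: [3.141, -0.035, -0.0]
wrist_force: [-4.3, -0.4, 6.9]
width: 0.003
grip_force: 3.3
```

Request:
step_arm --targets '[[[0,0,0],[0,0,-5],0],[[0,0,0],[0,0,-30],0],[[0,0,0],[0,0,-38],0],[[0,0,0],[0,0,-38],0],[[0,0,0],[0,0,-38],0]]'

```text
time: 16.77
tool_pos: [0.5956, -0.0028, 0.3079]
tcp_rot: [-3.141, 0.035, 0.001]
wrist_force: [0.9, 0.1, -0.3]
width: -0.001
grip_force: 0.0
```

Request:
step_arm --targets '[[[0,0,0],[-30,0,-20],0],[[0,0,0],[-35,0,0],0],[[0,0,0],[-35,0,0],0],[[0,0,0],[-30,0,0],0],[[0,0,0],[0,0,0],0]]'

```text
time: 17.18
tool_pos: [0.4611, 0.0003, 0.3262]
tcp_rot: [-3.141, 0.035, 0.004]
wrist_force: [-1.0, 0.4, 0.9]
width: -0.003
grip_force: 0.0
```

Run:
```python
from h import *
im=read_camera("top");im2=read_camera("scene")
a=im[80:300,130:400];b=im2[80:360,130:400]
cv2.imwrite("pics/both2.png",cv2.resize(np.vstack([a,b]),None,fx=1.19,fy=1.19)[:,:,::-1])
s=read_state();print(s["time"],s["tool_pos"],s["wrist_force"])
for q,c in (("screw_jar","top"),("screwdriver","top"),("spray_can","scene"),("glue_bottle","scene"),("screwdriver","scene")):
    print(q,c,[np.round(r["at"],1).tolist() for r in tip_of(c,q)[:4]])
```

```text
17.2833 [4.65348808e-01 9.19052250e-05 3.27071450e-01] [ 1.00932553 -0.77386538 -0.24418073]
screw_jar top [[280.5, 183.7], [232.9, 256.7], [240.1, 301.8], [244.0, 214.6]]
screwdriver top [[253.2, 352.6]]
spray_can scene [[334.6, 298.8]]
glue_bottle scene [[133.3, 327.0]]
screwdriver scene [[299.0, 154.4], [216.3, 296.3], [190.1, 262.5]]
```

View pics/both2.png

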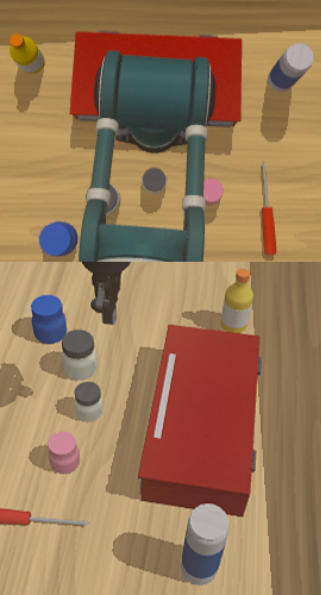

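The picture shows the lid flat and shut (scene crop cols 140-260), no drawer showing beyond its front edge, and every loose thing where it was. The arm touches nothing.

```bash
python3 -c "from workcell import *; print(finish_job())"
```

```text
the job is handed in; nothing more can be done
None
```

The tool chest is closed and handed in at about 17 s: both drawers were pushed fully home, then the lid was swung gently shut, with contact forces up to about 11 N, and the final pictures show the loose things where they were.

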